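# Put the screwdriver back in its latching case

## Task

Put the orange screwdriver back in its case: take the wooden offcut off the lid and leave it lying on the worktop, press the yellow thumb latch so that the lid springs open, and lay the screwdriver in the empty cradle, head to tail with the red one (handle beside the red one's tip). Then swing the lid down and snap it shut, leaving the red screwdriver in its place and the glue, mug and rolls of tape where they stand.

Things in the scene. Friction and masses are not known exactly. Their poses are not given: they have to be found in the camera images.
- case: Screwdriver case, black base, dark blue lid, 110 (its x) by 240 (its y) by 48 high when shut; fixed. Origin: centre of its underside; +x to the hinged side, -x to the yellow latch, z up. Base walls 24 high, inner floor 4.5 high. The red screwdriver lies along x = +33, handle at -y. A strip of hex bits, 28 high, fills x = -48 to -34, y = -109 to -23.
- case_lid (a joint): Lid hinge, rad: 0 shut (0.01 latched), 1.66 fully open (5 degrees past upright). A spring (0.31 N m at 0, 0.11 at 1.66) lifts it when unlatched, in about 1 s, and keeps it open. Pushed down, it rides over the latch's nose and snaps in during the last 8 mm at its front edge (about 8 N there).
- thumb_latch (a joint): Rocker latch, rad: 0 at rest, grows as its pad is pressed down, stop at 0.35. The lid is freed beyond about 0.12; a spring returns it.
- latch_pad (a point): Middle of the top of the yellow thumb pad (34 by 40, in front of the case, 27 above the worktop at case x = -88). Press straight down: 3 N frees the lid (4 mm), 4.5 N holds it at the stop (10 mm). The hook that holds the lid stands 22 behind this point, 44 high, and leans 7 towards it when pressed.
- lid_hinge (a point): Point on the hinge axis at mid-length, fixed to the case, 24 above the worktop; the axis runs along the case's y.
- lid_front (a point): Point on the lid's outer face at mid-length, 10 from its front edge: 100 from the hinge axis along the lid and 24 outward from the axis. The lid is a shell 24 deep, 110 from axis to front edge.
- orange_driver: Orange-handled screwdriver, 186 long, 90 g; origin at mid-length underneath, +y to the handle's end, -y to the tip. Handle 30 thick, from y = -10 to 93; shaft 6 thick. It lies flat on its handle, the shaft about 15 above the worktop, either left or right of the case.
- orange_handle (a point): On the axis of the handle of the orange screwdriver, at its y = 46, about 13 above what it lies on: the place to grasp, 30 thick, close to the centre of mass; grip firmly (60 N).
- orange_tip (a point): Near the tip of the orange screwdriver (y = -85).
- cradle (a point): Where the orange screwdriver's origin lies when it is in the empty cradle, its +y along the case's +y (case x = -11, y = 10, z = 4.5). Grey guides: heel blocks 16 high, 37 apart, at case y = 83 to 109; shaft gate of two blocks 17 apart, 22 high, at y = -60 to -40. 25 is free on either side of the handle for fingers.
- red_driver: Red-handled screwdriver, 212 long, lying in the case's other cradle; origin at mid-length underneath, +y to the handle's end.
- offcut: Pine offcut 38 x 120 (its y) x 38 high, 100 g, lying on the lid at the start. Origin: centre of its underside. Free worktop for it: x from 0.38 m, y up to 0.45 m; on the right a mitre saw stands beyond y = -0.30 m and its rails (about 0.2 m high) reach y = -0.15 m at x = 0.62 to 0.72 m.
- offcut_mid (a point): Centre of the offcut.
- black_tape: Roll of black tape, 59 across, 19 high, flat on the worktop, on the other side of the case from the orange screwdriver. Origin: centre of its underside.
- glue: Yellow bottle of wood glue, 64 by 47, 186 high, standing; origin: centre of its underside.
- mug: Orange mug, 81 across, 113 with its handle, 101 high, standing; origin: centre of its underside.
- masking_tape: Roll of masking tape, 100 across, 25 high, flat behind the case; origin: centre of its underside.

How it is judged:
On the way, in this order (a step that is already met when the one before it is completed fails the run):
1. the offcut lies on the worktop, off the case, the lid still shut (height (world z) of offcut_mid below 0.03 m and linear speed of offcut below 0.03 m/s and contact force between the fingers and offcut below 0.1 N and value of joint case_lid below 0.03 rad), for 0.2 s.
2. the thumb latch is pressed and the lid comes free (value of joint thumb_latch above 0.09 rad and value of joint case_lid below 0.5 rad).
3. the lid has sprung open (value of joint case_lid above 1.4 rad), for 0.2 s.
4. the orange screwdriver lies in the empty cradle, let go, the lid still open (value of joint case_lid above 1 rad and contact force between the fingers and orange_driver below 0.1 N and linear speed of orange_driver below 0.03 m/s and x of orange_handle in the frame of case between -0.019 and -0.003 m and y of orange_handle in the frame of case above 0.036 m and z of each of orange_handle, orange_tip in the frame of case below 0.03 m and x of orange_tip in the frame of case between -0.021 and -0.001 m), for 0.2 s.
At the end, for the whole second after the job is handed in: Lid shut and latched (lid below 0.03 rad, latch below 0.05); orange screwdriver on the floor of its cradle, handle at the +y end (handle within 8 mm, tip within 10 mm of the centre line); red one within 10 mm of its own line; offcut still, on the worktop (centre below 30 mm) (value of joint case_lid below 0.03 rad and value of joint thumb_latch below 0.05 rad and x of orange_handle in the frame of case between -0.019 and -0.003 m and y of orange_handle in the frame of case above 0.036 m and z of each of orange_handle, orange_tip in the frame of case below 0.03 m and x of orange_tip in the frame of case between -0.021 and -0.001 m and x of red_driver in the frame of case between 0.023 and 0.043 m and z of red_driver in the frame of case below 0.02 m and height (world z) of offcut_mid below 0.03 m and linear speed of offcut below 0.02 m/s); the robot touches nothing.
It fails at once if the glue is shifted more than 30 mm or tipped (distance of glue from where it was at the start of the episode above 0.03 m or angle between glue's own z axis and vertical above 0.5 rad).
It fails at once if the mug is shifted more than 30 mm or tipped (distance of mug from where it was at the start of the episode above 0.03 m or angle between mug's own z axis and vertical above 0.5 rad).
It fails at once if a roll of tape is shifted more than 30 mm (distance of any of black_tape, masking_tape from where it was at the start of the episode above 0.03 m).
It also fails if it takes over 72 s, if anything falls off the work surface, if the arm or the gripper's body presses on something with over 40 N, if the wrist force passes 120 N, or if a joint passes its speed limit or range.

## Robot

A 7-joint arm with a two-finger parallel gripper is mounted at the origin on a cart in front of the work surface, level with it; the furniture and walls round the work are solid. World frame = base frame: x ahead of the robot, y to its left, z up, the work surface at z = 0. Lengths are in m, angles in rad, forces in N, time in s.
With the tool pointing down it reaches from about 0.425 to 1.025 m from the base axis. Payload 9.4 kg.
Tool frame: the origin (TCP) lies at the very end of the fingers, on their centre line; the grasp point (between the pads) lies manip.grip_depth behind it (manip.grip_depth is the distance from the TCP to the grasp point, in m); z points along the fingers, y is the line along which they close (so a half turn about z gives the same grasp; the last joint's range is limited). The gripper opens to 93 mm and grips with 3 to 60 N. Pads are 15 mm wide; open, the fingers measure 128 mm over their backs; the gripper's body (75 mm by 188 mm) begins 65 mm behind the grasp point.
Start: joints at [1.038, 0.599, -0.003, 1.599, 0.002, 0.943, -0.08], TCP at [0.319, -0.651, 0.219] pointing down, gripper open.
Joint ranges: [-2.57, 2.57], [-0.35, 1.97], [-1.29, 1.29], [0.11, 2.56], [-1.05, 4.19], [0.11, 1.86], [-2.63, 2.63]. Speed limits (rad/s): [2.22, 2.22, 3.01, 3.01, 3.14, 3.14, 3.14].

## Interface

Orientations are given as a unit quaternion [w, x, y, z].
In Python, from station import manip gives the robot as it stands.
- The arm moves only by the shell command python3 steer.py [FORCE], which reads ROWS from standard input. ROWS is a JSON list of rows, 1 to 10 of them, each written [[dx, dy, dz], turn, opening]: dx, dy, dz in normalised numbers (1 is 0.75 m), then a turn about the tool's z in parts of the range, where 1.0 means 360 degrees, then the finger opening in m; each row shifts and turns the commanded pose from where the row before left it, along the tool's axes as they then stand; what a row does not reach is not made up. A row lasts 1/8 s, in which the tool goes at most 0.0625 m and 0.188 rad, less where a joint would pass 70% of its speed; a pose out of reach is approached as far as the arm can. The fingers move at their own pace and stop on an object; FORCE is the grip in N (left out, the last holds). Time passes only in rows, so rows that do not move let the fingers close. It prints the time, the measured TCP pose, the force, the opening and the grip force at its end. Shift and turn numbers lie between -1 and 1, and a call with a number outside is refused. Input that does not fit is refused with a message, and nothing moves.
- manip.state(): the state, without advancing time (a new reading comes with each control period).
- manip.grab_frame(name): name is "side" or "top"; returns a dict with "pixels" (420x560x3 uint8, red, green, blue), "fx", "fy", "cx", "cy" (pixels), "origin" and "rotation" of the camera in the world. Camera axes: x right, y down, z forward; pixel columns grow to the right and rows downward; lengths in m; the calibration is good to about 2 mm. A picture is of the moment at which its call begins. There is no depth.
- manip.job_done(): hands the job in; it is judged then, once.
The state is a dict: "clock": time; "qpos": joint angles; "qvel": joint speeds; "tau": joint torques, N m; "tcp_pos": TCP position; "eef_rot": TCP orientation; "force": force on the tool from outside, world axes, zero at the start; "torque": the same for the moment, N m; "gripper_width": finger opening in m; "finger_force": force on a finger pad.
Only numpy, scipy, OpenCV 4.12 (cv2) and the standard library are available. Lean on these libraries where they do the work, as an engineer would, in place of code of your own. Each camera call takes 0.05 s, during which the arm holds its last target. There are 200 camera calls.

## Working session

There is one attempt and no reset: what is moved stays moved. The work goes in short steps, Python scripts to look and compute and a shell command to move; the robot and the scene stay as the last step left them, time stands still between calls to the robot, and variables do not carry over. Pictures are saved under pics/ and viewed, at most 11 in all, crops included, and the job is handed in when it is done.

```bash
ls; mkdir -p pics; python3 - <<'E'
from station import manip
import cv2
print(manip.state(), manip.grip_depth)
for n in("top","side"):
    f=manip.grab_frame(n); cv2.imwrite(f"pics/{n}0.png",f["pixels"][:,:,::-1]); print(n,{k:v for k,v in f.items() if k!="pixels"})
E
```

```text
pics
station.py
steer.py
{'clock': 0.0, 'qpos': array([ 1.03830925,  0.60011431, -0.0025179 ,  1.60012877,  0.00181154,
        0.94289662, -0.07977888]), 'qvel': array([ 7.18158873e-04,  2.27641364e-04,  1.80032213e-03, -1.06451106e-03,
       -1.46316714e-03,  3.32371973e-05, -1.21489800e-03]), 'tau': array([ 1.16941492e-04, -7.65076947e+01,  1.49732698e+00, -2.52354079e+01,
       -5.24364912e-02,  1.69571489e-02,  1.53731662e-04]), 'tcp_pos': array([ 0.31887402, -0.65056633,  0.21776855]), 'eef_rot': array([-7.29712397e-04,  9.74136772e-01,  2.25957855e-01, -2.54153810e-04]), 'force': array([-0.66554927,  0.65968553,  0.79640654]), 'torque': array([-0.02315405,  0.00225979,  0.01830814]), 'finger_force': 0.0, 'gripper_width': 0.09312751419044335} 0.0188
top {'fx': 461.82810505448344, 'fy': 461.82810505448344, 'cx': 279.1609342213585, 'cy': 208.4381870874425, 'origin': array([0.31549697, 0.12256022, 1.38388276]), 'rotation': array([-0.07610369,  0.72214044, -0.68356551,  0.07388914])}
side {'fx': 393.2982478262432, 'fy': 393.2982478262432, 'cx': 274.47343042129836, 'cy': 208.91410587289394, 'origin': array([ 0.35645055, -0.57353106,  0.70827391]), 'rotation': array([-0.41116098,  0.89845555, -0.1415978 ,  0.06061622])}
```

View pics/top0.png

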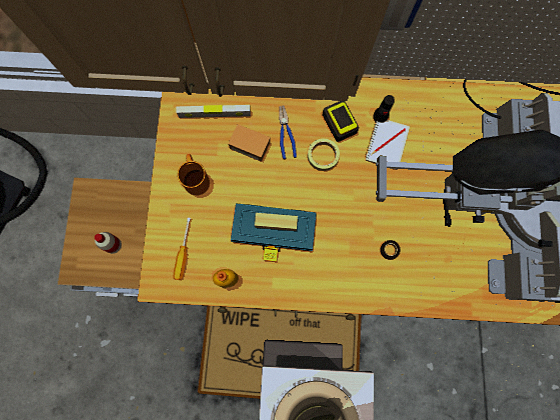

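View pics/side0.png

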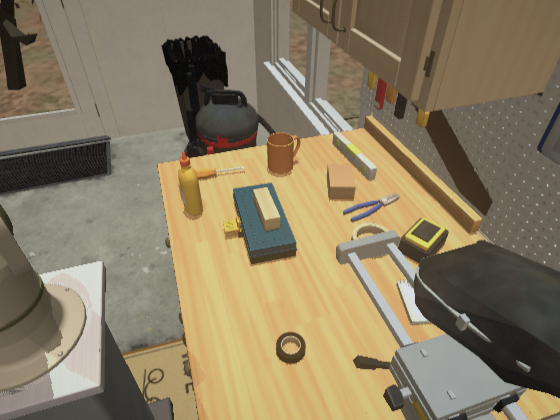

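The top view shows the blue case at about (273,227), with the offcut on it at (276,220) and the latch at (271,254). The orange driver has its handle at (181,262) and tip at (188,220). The glue is at (226,278), the mug at (193,177) and the black tape at (390,250). The side view agrees.

```bash
cat > h.py <<'E'
import numpy as np, cv2
from scipy.spatial.transform import Rotation as R
def rot(f): q=f["rotation"]; return R.from_quat([q[1],q[2],q[3],q[0]]).as_matrix()
def ray(f,u,v,z):
    d=rot(f)@np.array([(u-f["cx"])/f["fx"],(v-f["cy"])/f["fy"],1]); o=f["origin"]
    return (o+d*(z-o[2])/d[2])[:2]
def blob(f,lo,hi,box,z):
    hsv=cv2.cvtColor(np.ascontiguousarray(f["pixels"]),cv2.COLOR_RGB2HSV)
    m=cv2.inRange(hsv,np.array(lo),np.array(hi)); k=np.zeros_like(m); x0,y0,x1,y1=box; k[y0:y1,x0:x1]=m[y0:y1,x0:x1]
    c=max(cv2.findContours(k,0,2)[0],key=cv2.contourArea); p=np.array([ray(f,a[0][0],a[0][1],z) for a in c],np.float32)
    return cv2.contourArea(c),cv2.minAreaRect(p),cv2.boxPoints(cv2.minAreaRect(p)),p
def tool(s):
    q=s["eef_rot"]; return R.from_quat([q[1],q[2],q[3],q[0]]).as_matrix()
def go(s,xy,z,yaw=None):
    """tool-axis shift to reach world point; yaw = wanted angle of tool y"""
    M=tool(s); d=M.T@(np.array([*xy,z])-s["tcp_pos"]); a=np.arctan2(M[1,1],M[0,1])
    t=None if yaw is None else -((yaw-a+np.pi)%(2*np.pi)-np.pi)
    print("shift",d.round(4),"tooly deg",np.degrees(a).round(2),"turn",t)
E
python3 - <<'E'
from h import *
from station import manip
f=manip.grab_frame("top"); cv2.setUseOptimized(True)
hsv=cv2.cvtColor(np.ascontiguousarray(f["pixels"]),cv2.COLOR_RGB2HSV)
for n,(u,v) in dict(lid=(245,235),off=(276,220),latch=(271,256),handle=(181,265),shaft=(187,230),tape=(383,250),wood=(330,270),glue=(226,278)).items(): print(n,hsv[v,u])
big=cv2.resize(f["pixels"][180:300,160:330],None,fx=4.6,fy=4.6,interpolation=cv2.INTER_CUBIC)
cv2.imwrite("pics/crop.png",big[:,:,::-1])
for n,a in dict(lid=((90,60,20),(115,255,255),(210,190,340,260),.048),off=((10,20,120),(32,125,255),(245,205,308,235),.086),
  tape=((0,0,0),(180,255,70),(370,230,410,270),.019)).items():
    A,r,b,p=blob(f,*a); print(n,A,r,b.round(3).tolist())
for n,u,v,z in (("pad",271,255,.027),("hend",180,279,.015),("tip",188,219,.015),("glue",226,277,.18),("mug",193,177,.1),("mask",323,155,.025)): print(n,ray(f,u,v,z).round(3))
E
```

```text
lid [ 96 151  71]
off [ 24 128 188]
latch [ 33 145 190]
handle [ 24 217 183]
shaft [ 15  70 143]
tape [  9 149  12]
wood [ 22 164 190]
glue [ 18 255  83]
lid 2900.0 ((0.5486645102500916, 0.14888828992843628), (0.23881539702415466, 0.1146245151758194), 86.48143005371094) [[0.48399999737739563, 0.032999999821186066], [0.5989999771118164, 0.026000000536441803], [0.6129999756813049, 0.26499998569488525], [0.49900001287460327, 0.2720000147819519]]
off 343.0 ((0.5602273344993591, 0.14233125746250153), (0.11927898973226547, 0.03712299093604088), 87.88602447509766) [[0.5389999747276306, 0.08299999684095383], [0.5770000219345093, 0.0820000022649765], [0.5809999704360962, 0.20100000500679016], [0.5440000295639038, 0.2029999941587448]]
tape 268.5 ((0.5030204057693481, -0.19988089799880981), (0.05434500798583031, 0.05712825432419777), 24.7011775970459) [[0.4659999907016754, -0.1850000023841858], [0.49000000953674316, -0.2370000034570694], [0.5400000214576721, -0.21400000154972076], [0.515999972820282, -0.16300000250339508]]
pad [0.467 0.151]
hend [0.383 0.414]
tip [0.563 0.408]
glue [0.387 0.261]
mug [0.671 0.387]
mask [0.785 0.009]
```

View pics/crop.png

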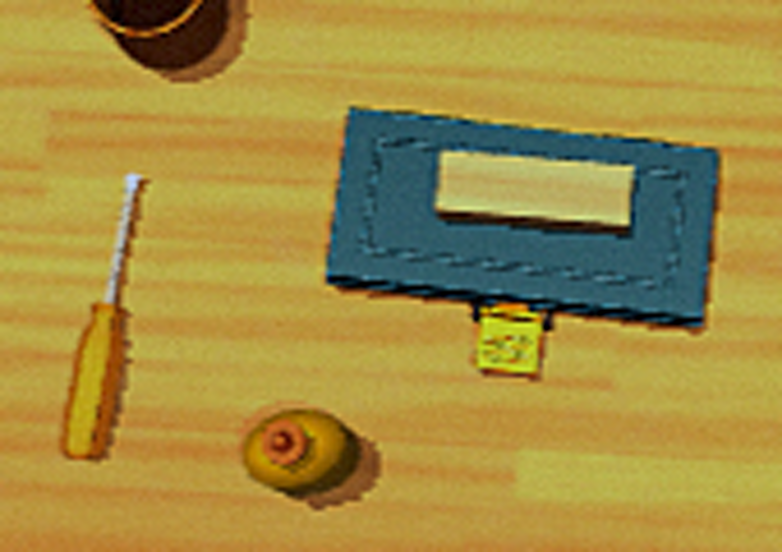

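The manual's scale: shifts go in shares of 0.75 m and turns go in shares of 360 degrees. Converting my numbers, -0.05 m / 0.75 = -0.0667, -0.0468 m / 0.75 = -0.0624.

```bash
echo '[[[0,0,-0.0667],0,0.093],[[0,0,-0.0667],0,0.093],[[0.0248,-0.0624,0],0,0.093],[[0.0248,-0.0624,0],0,0.093],[[0.0248,-0.0624,0],0,0.093],[[0.0248,-0.0624,0],0,0.093],[[0.0248,-0.0624,0],0,0.093]]' | python3 steer.py 20
echo '[[[0.0533,-0.048,0],0,0.07],[[0.0533,-0.048,0],0,0.07],[[0.0533,-0.048,0],0,0.07],[[0.0533,-0.048,0],0,0.07],[[0.0533,-0.048,0],0,0.07],[[0.0533,-0.048,0],0,0.07],[[0,0,0],0,0.07]]' | python3 steer.py
python3 - <<'E'
from h import *
from station import manip
s=manip.state(); go(s,(.560,.142),.2,np.radians(-2.1)); print(s["qpos"].round(2),s["tcp_pos"])
f=manip.grab_frame("side"); cv2.imwrite("pics/s1.png",f["pixels"][:,:,::-1])
f=manip.grab_frame("top")
C=[ray(f,160+a/4.6-.4,180+b/4.6-.4,.048) for a,b in((350,107),(720,150),(703,318),(330,278))]; C=np.array(C); print(C.round(4),C.mean(0))
print("pad",ray(f,160+512/4.6-.4,180+342/4.6-.4,.027))
hd=np.array([ray(f,160+a/4.6-.4,180+b/4.6-.4,.015) for a,b in((85,458),(108,302),(133,176))]); print(hd.round(4)); d=hd[2]-hd[0]; print(np.linalg.norm(d),np.degrees(np.arctan2(-d[1],-d[0])))
E
```

```text
clock: 1.02
tcp_pos: [0.2993, -0.3982, 0.3185]
eef_rot: [-0.0, 0.974, 0.226, -0.0]
force: [0.5, -0.1, 0.7]
gripper_width: 0.0931
finger_force: 0.0
clock: 1.9
tcp_pos: [0.4212, -0.0969, 0.3187]
eef_rot: [-0.0, 0.973, 0.229, 0.0]
force: [-1.6, -0.3, 0.2]
gripper_width: 0.0703
finger_force: 0.0
shift [ 0.2307 -0.1518  0.119 ] tooly deg -63.51 turn -1.0718181933066067
[ 0.36  0.13 -0.3   2.09  0.05  0.93 -1.07] [ 0.42116205 -0.09685782  0.31872063]
[[0.6133 0.2644]
 [0.5982 0.0251]
 [0.4893 0.0317]
 [0.5017 0.2688]] [0.55063219 0.14748585]
pad [0.4699051  0.15169988]
[[0.3824 0.4195]
 [0.4828 0.4147]
 [0.5665 0.4065]]
0.18462664921087651 175.96640487908792
```

View pics/s1.png

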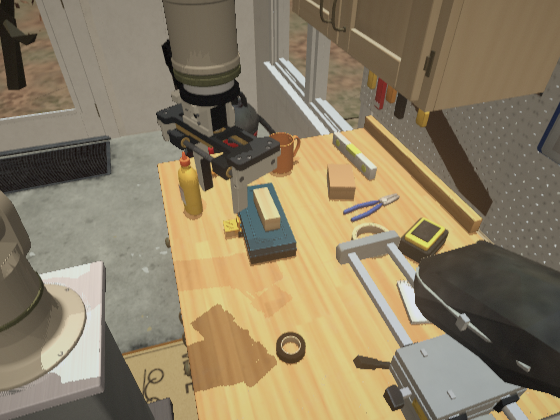

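The side view shows the gripper above the table at about (220,150). I need to know which tool axis the wide body lies along, so I'll project both alternatives onto the picture.

```bash
python3 - <<'E'
from h import *
from station import manip
s=manip.state(); f=manip.grab_frame("side"); M=tool(s)
im=f["pixels"][:,:,::-1].copy()
im=cv2.resize(im[60:240,120:320],None,fx=3.5,fy=3.5,interpolation=cv2.INTER_CUBIC)
for (a,b,col) in((.0375,.094,(0,0,255)),(.094,.0375,(0,255,0))):
    P=[]
    for x,y in((a,b),(a,-b),(-a,-b),(-a,b)):
        c=rot(f).T@(s["tcp_pos"]+M@np.array([x,y,-.084])-f["origin"]); P.append([(c[0]/c[2]*f["fx"]+f["cx"]-120)*3.5,(c[1]/c[2]*f["fy"]+f["cy"]-60)*3.5])
    cv2.polylines(im,[np.array(P,int)],True,col,1)
cv2.imwrite("pics/s2.png",im)
E
```

```text
(no output)
```

View pics/s2.png

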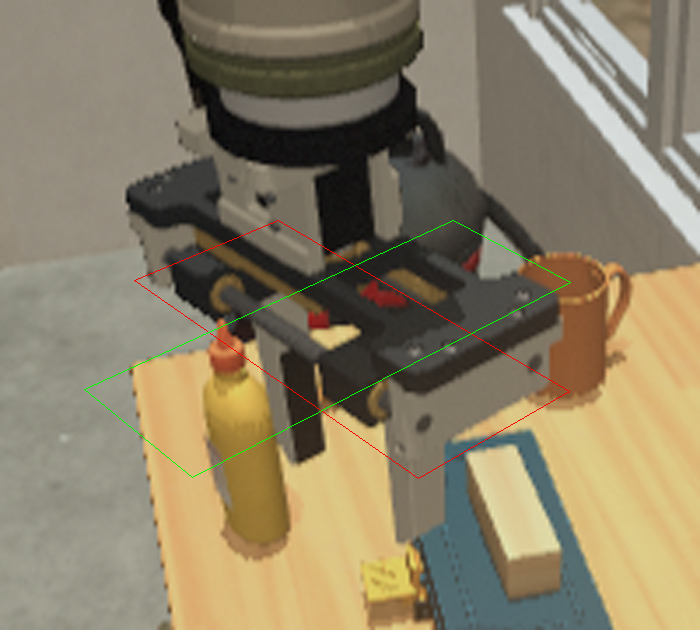

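The fingers hang along the long axis of the body (red outline), so the body may foul the open lid. I'll check this again once the fingers are closed. Next I move to the offcut.

In the tool's units: -0.1787 rad / 6.2832 = -0.0284.

```bash
echo '[[[0,0,0],-0.0284,0.07],[[0,0,0],-0.0284,0.07],[[0,0,0],-0.0284,0.07],[[0,0,0],-0.0284,0.07],[[0,0,0],-0.0284,0.07],[[0,0,0],-0.0284,0.07],[[0,0,0],0,0.07]]' | python3 steer.py
echo '[[[0.0651,0.0347,0.032],0,0.07],[[0.0651,0.0347,0.032],0,0.07],[[0.0651,0.0347,0.032],0,0.07],[[0.0651,0.0347,0.032],0,0.07],[[0.0651,0.0347,0.032],0,0.07],[[0,0,0.0533],0,0.07],[[0,0,0.0267],0,0.07],[[0,0,0],0,0.07]]' | python3 steer.py
python3 - <<'E'
from h import *
from station import manip
s=manip.state(); go(s,(.560,.142),.055,np.radians(-2.1))
E
```

```text
clock: 2.92
tcp_pos: [0.4195, -0.1017, 0.3185]
eef_rot: [-0.0, 0.723, 0.69, -0.0]
force: [-0.1, -0.4, 0.3]
gripper_width: 0.0699
finger_force: 0.0
clock: 3.92
tcp_pos: [0.5596, 0.1368, 0.137]
eef_rot: [-0.001, 0.724, 0.69, -0.002]
force: [-0.1, -0.4, 1.0]
gripper_width: 0.07
finger_force: 0.0
shift [0.0053 0.0004 0.082 ] tooly deg -2.69 turn -0.010287123076138549
```

In the tool's units: 0.04 m / 0.75 = 0.0533, 0.032 m / 0.75 = 0.0427, -0.01 rad / 6.2832 = -0.0016.

```bash
echo '[[[0.0071,0,0.0533],-0.0016,0.07],[[0,0,0.0427],0,0.07],[[0,0,0.0133],0,0.07],[[0,0,0],0,0.03],[[0,0,0],0,0.03],[[0,0,0],0,0.03],[[0,0,0],0,0.03]]' | python3 steer.py 25
echo '[[[0,0,-0.04],0,0.03],[[0,0,-0.08],0,0.03],[[0,0,0],0,0.03]]' | python3 steer.py
python3 - <<'E'
from h import *
from station import manip
s=manip.state(); go(s,(.46,-.07),.010,0)
f=manip.grab_frame("side"); M=tool(s); im=f["pixels"][:,:,::-1].copy()
P=[]
for x,y in((.0375,.094),(.0375,-.094),(-.0375,-.094),(-.0375,.094)):
    c=rot(f).T@(s["tcp_pos"]+M@np.array([x,y,-.084])-f["origin"]); P.append([(c[0]/c[2]*f["fx"]+f["cx"]-150)*3.5,(c[1]/c[2]*f["fy"]+f["cy"]-60)*3.5])
im=cv2.resize(im[60:240,150:370],None,fx=3.5,fy=3.5,interpolation=cv2.INTER_CUBIC)
cv2.polylines(im,[np.array(P,int)],True,(0,0,255),1)
cv2.imwrite("pics/s3.png",im)
E
```

```text
clock: 4.8
tcp_pos: [0.5607, 0.1431, 0.0573]
eef_rot: [0.0, 0.719, 0.695, 0.0]
force: [-2.0, -0.0, 5.3]
gripper_width: 0.0379
finger_force: 25.0
clock: 5.18
tcp_pos: [0.5628, 0.144, 0.1507]
eef_rot: [0.002, 0.719, 0.695, 0.003]
force: [-0.2, 0.5, -1.8]
gripper_width: 0.0377
finger_force: 25.0
shift [-0.2177 -0.0966  0.1395] tooly deg -1.91 turn -0.03330162886326349
```

View pics/s3.png

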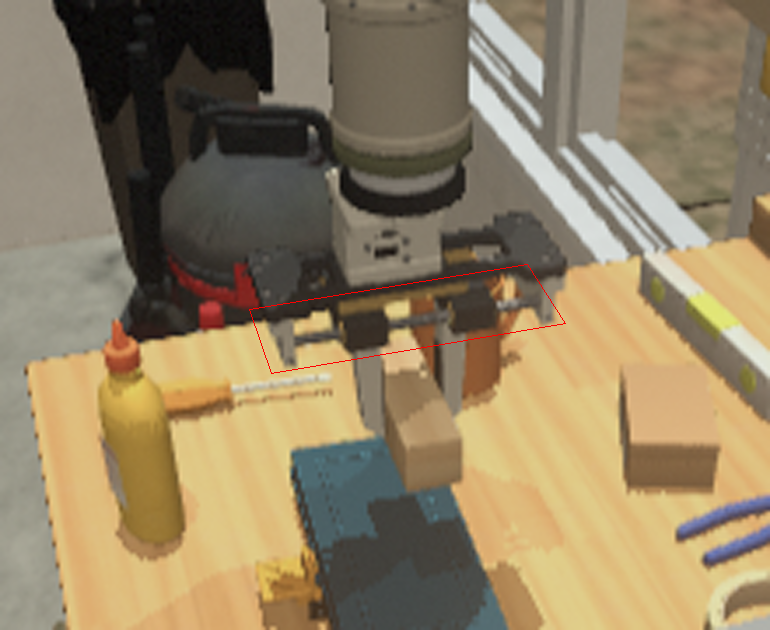

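The body frame is fixed at 188 mm along the tool's y, and the offcut is held well at about (425,420) in the crop. I carry it to the right of the case.

In the tool's units: -0.0544 m / 0.75 = -0.0725, 0.05 m / 0.75 = 0.0667.

```bash
echo '[[[-0.0725,-0.0321,0],0,0.03],[[-0.0725,-0.0321,0],0,0.03],[[-0.0725,-0.0321,0],0,0.03],[[-0.0725,-0.0321,0],0,0.03],[[0,0,0.0667],0,0.03],[[0,0,0.0533],0,0.03],[[0,0,0.0267],0,0.03],[[0,0,0],0,0.03],[[0,0,0],0,0.03]]' | python3 steer.py
python3 - <<'E'
from h import *
from station import manip
s=manip.state(); go(s,(.46,-.07),.0105)
E
```

```text
clock: 6.35
tcp_pos: [0.4569, -0.071, 0.0367]
eef_rot: [-0.0, 0.718, 0.696, -0.0]
force: [0.7, -0.6, -1.2]
gripper_width: 0.0379
finger_force: 25.0
shift [0.0011 0.003  0.0262] tooly deg -1.86 turn None
```

In the tool's units: 0.016 m / 0.75 = 0.0213, 0.009 m / 0.75 = 0.012.

```bash
echo '[[[0,0,0.0213],0,0.03],[[0,0,0.012],0,0.03],[[0,0,0],0,0.03],[[0,0,0],0,0.05],[[0,0,0],0,0.07],[[0,0,0],0,0.08],[[0,0,0],0,0.08]]' | python3 steer.py
echo '[[[0,0,-0.04],0,0.08],[[0,0,-0.08],0,0.08],[[0,0,-0.08],-0.0271,0],[[0,0,0],-0.0273,0],[[0,0,0],-0.0273,0],[[0,0,0],-0.0273,0],[[0,0,0],-0.0273,0],[[0,0,0],-0.0273,0],[[0,0,0],-0.0273,0]]' | python3 steer.py 25
echo '[[[0,0,0],-0.0273,0],[[0,0,0],-0.0273,0],[[0,0,0],0,0]]' | python3 steer.py
python3 - <<'E'
from h import *
from station import manip
s=manip.state(); go(s,(.464,.152),.060,np.radians(86.5)); print(s["qpos"].round(2))
f=manip.grab_frame("side");cv2.imwrite("pics/s4.png",f["pixels"][:,:,::-1])
E
```

```text
clock: 7.22
tcp_pos: [0.4572, -0.0712, 0.0117]
eef_rot: [0.0, 0.719, 0.695, 0.0]
force: [-1.0, -0.4, -0.2]
gripper_width: 0.0735
finger_force: 0.0
clock: 8.35
tcp_pos: [0.4568, -0.0713, 0.1616]
eef_rot: [-0.0, 0.198, 0.98, -0.0]
force: [0.5, 0.5, -0.4]
gripper_width: 0.0143
finger_force: 0.0
clock: 8.72
tcp_pos: [0.4568, -0.0713, 0.1614]
eef_rot: [-0.0, 0.031, 1.0, 0.0]
force: [0.1, 0.3, -0.0]
gripper_width: 0.0007
finger_force: 0.0
shift [0.0068 0.2233 0.1015] tooly deg 86.39 turn -0.0019133713601906521
[ 0.72  0.53 -0.96  2.2   0.67  0.73  0.8 ]
```

In the tool's units: 0.0558 m / 0.75 = 0.0744, 0.0017 m / 0.75 = 0.0023.

```bash
echo '[[[0.0023,0.0744,0],0,0],[[0.0023,0.0744,0],0,0],[[0.0023,0.0744,0],0,0],[[0.0023,0.0744,0],0,0],[[0,0,0.0533],0,0],[[0,0,0.0533],0,0],[[0,0,0.0267],0,0],[[0,0,0],0,0]]' | python3 steer.py
python3 - <<'E'
from h import *
from station import manip
s=manip.state(); go(s,(.464,.152),.040,np.radians(86.5))
f=manip.grab_frame("side");cv2.imwrite("pics/s4.png",cv2.resize(f["pixels"][130:400,160:400,::-1],None,fx=2.2,fy=2.2))
E
```

```text
clock: 9.78
tcp_pos: [0.4632, 0.152, 0.0607]
eef_rot: [-0.001, 0.032, 0.999, -0.001]
force: [-0.4, 0.6, 1.0]
gripper_width: 0.0005
finger_force: 0.0
shift [-0.0008  0.      0.0207] tooly deg 86.36 turn -0.0023622274282355527
```

View pics/s4.png

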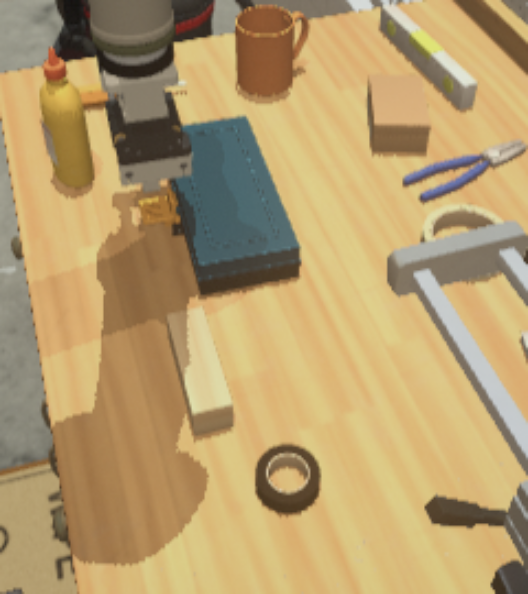

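The offcut lies on the worktop to the right of the case, at (200,370) in the crop. The gripper is above the yellow pad at (158,207) and clear of the glue. Pressing now.

In the tool's units: 0.015 m / 0.75 = 0.02, -0.008 m / 0.75 = -0.0107.

```bash
echo '[[[0,-0.0107,0.02],0,0],[[0,0,0.02],0,0],[[0,0,0.008],0,0],[[0,0,0.0067],0,0],[[0,0,0.004],0,0],[[0,0,0],0,0],[[0,0,0],0,0]]' | python3 steer.py
```

```text
clock: 10.7
tcp_pos: [0.4606, 0.144, 0.0198]
eef_rot: [-0.001, 0.03, 1.0, -0.001]
force: [-15.5, -1.6, 32.1]
gripper_width: 0.0003
finger_force: 17.8
```

In the tool's units: -0.06 m / 0.75 = -0.08, -0.05 m / 0.75 = -0.0667.

```bash
echo '[[[0,0,-0.0267],0,0],[[0,0,-0.0667],0,0],[[0,0,-0.08],0,0],[[0,0,-0.08],0,0],[[0,0,0],0,0],[[0,0,0],0,0],[[0,0,0],0,0]]' | python3 steer.py
python3 - <<'E'
from h import *
from station import manip
f=manip.grab_frame("side");cv2.imwrite("pics/s5.png",cv2.resize(f["pixels"][120:270,150:330,::-1],None,fx=4,fy=4,interpolation=cv2.INTER_CUBIC))
f=manip.grab_frame("top");cv2.imwrite("pics/t5.png",cv2.resize(f["pixels"][150:300,160:340,::-1],None,fx=4,fy=4,interpolation=cv2.INTER_CUBIC))
a=cv2.imread("pics/s5.png");b=cv2.imread("pics/t5.png");cv2.imwrite("pics/st5.png",cv2.resize(np.vstack([a,b]),None,fx=.5,fy=.5))
E
```

```text
clock: 11.58
tcp_pos: [0.463, 0.1437, 0.2068]
eef_rot: [-0.001, 0.031, 1.0, -0.0]
force: [0.4, 0.3, 0.1]
gripper_width: 0.0007
finger_force: 0.0
```

View pics/st5.png

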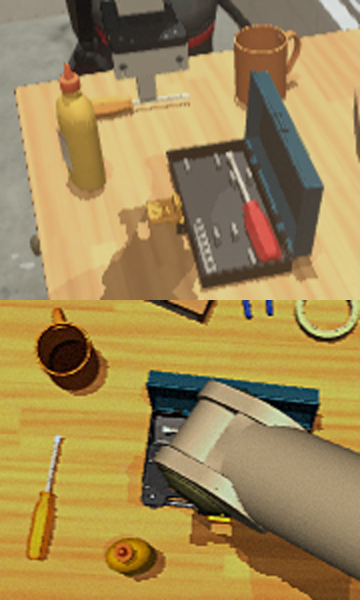

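The lid is open, with the red driver at (262,215) in the upper half of the view. I measure the orange driver by colour.

```bash
python3 - <<'E'
from h import *
from station import manip
s=manip.state(); print(s["qpos"].round(2))
f=manip.grab_frame("top")
A,r,b,p=blob(f,(8,195,60),(32,255,255),(165,240,200,285),.015); print("handle",A,r,b.round(3).tolist())
A,r,b2,p2=blob(f,(0,0,90),(180,110,255),(178,212,198,252),.015); print("shaft",A,r,p2[p2[:,0].argmax()],p2[p2[:,0].argmin()])
fs=manip.grab_frame("side")
A,r,b3,p3=blob(fs,(8,195,60),(32,255,255),(195,160,222,185),.018); print("side handle",A,r,b3.round(3).tolist())
go(s,(.4293,.4162),.2,np.radians(86))
E
```

```text
[ 0.29  0.49 -0.99  2.11  0.56  0.83  0.48]
handle 297.0 ((0.4345119297504425, 0.4177790880203247), (0.031784605234861374, 0.10572680830955505), 85.49058532714844) [[0.38100001215934753, 0.4059999883174896], [0.4860000014305115, 0.39800000190734863], [0.4880000054836273, 0.42899999022483826], [0.382999986410141, 0.43799999356269836]]
shaft 36.0 ((0.5262805223464966, 0.4113771617412567), (0.008906939066946507, 0.08569362759590149), 83.06999206542969) [0.5690734  0.40833908] [0.48356315 0.41503668]Traceback (most recent call last):
  File "<stdin>", line 8, in <module>
  File "h.py", line 10, in blob
    c=max(cv2.findContours(k,0,2)[0],key=cv2.contourArea); p=np.array([ray(f,a[0][0],a[0][1],z) for a in c],np.float32)
ValueError: max() iterable argument is empty
```

The manual's scale: shifts go in shares of 0.75 m and turns go in shares of 360 degrees. Converting my numbers, 0.0543 m / 0.75 = 0.0724, 0.05 m / 0.75 = 0.0667.

```bash
echo '[[[0.0133,0.0724,0],0,0.07],[[0.0133,0.0724,0],0,0.07],[[0.0133,0.0724,0],0,0.07],[[0.0133,0.0724,0],0,0.07],[[0.0133,0.0724,0],0,0.07],[[0,0,0.0667],0,0.07],[[0,0,0.0667],0,0.07],[[0,0,0.04],0,0.07],[[0,0,0],0,0.07],[[0,0,0],0,0.07]]' | python3 steer.py
python3 - <<'E'
from h import *
from station import manip
s=manip.state(); go(s,(.430,.418),.005,np.radians(85.9)); print(s["qpos"].round(2))
E
```

```text
clock: 13.02
tcp_pos: [0.4303, 0.4188, 0.0784]
eef_rot: [0.0, 0.031, 1.0, 0.0]
force: [0.3, -0.6, 0.1]
gripper_width: 0.0698
finger_force: 0.0
shift [ 0.0003 -0.0009  0.0734] tooly deg 86.49 turn 0.010360293096730366
[-0.37  0.75 -0.77  1.97  0.78  0.74 -0.1 ]
```

In the tool's units: 0.04 m / 0.75 = 0.0533, 0.023 m / 0.75 = 0.0307, 0.01 rad / 6.2832 = 0.0016.

```bash
echo '[[[0,0,0.0533],0.0016,0.07],[[0,0,0.0307],0,0.07],[[0,0,0.0133],0,0.07],[[0,0,0],0,0.07],[[0,0,0],0,0.02],[[0,0,0],0,0.02],[[0,0,0],0,0.02],[[0,0,0],0,0.02]]' | python3 steer.py 60
echo '[[[0,0,0],0,0.02],[[0,0,-0.04],0,0.02],[[0,0,-0.08],0,0.02],[[0,0,-0.08],0,0.02],[[0,0,-0.08],0,0.02],[[0,0,0],0,0.02]]' | python3 steer.py
python3 - <<'E'
from h import *
from station import manip
s=manip.state(); print(s["qpos"].round(2))
c=np.array([.5506,.1475]); y=np.radians(-3.5); R2=np.array([[np.cos(y),-np.sin(y)],[np.sin(y),np.cos(y)]])
print(c+R2@[-.011,.056]); go(s,c+R2@[-.011,.056],.2,y)
f=manip.grab_frame("top"); 
hsv=cv2.cvtColor(np.ascontiguousarray(f["pixels"]),cv2.COLOR_RGB2HSV)
crop=f["pixels"][195:265,220:330,::-1]; cv2.imwrite("pics/t6.png",cv2.resize(crop,None,fx=7,fy=7,interpolation=cv2.INTER_CUBIC))
E
```

```text
clock: 14.02
tcp_pos: [0.4304, 0.4181, 0.0048]
eef_rot: [0.0, 0.036, 0.999, 0.0]
force: [0.2, -0.2, 0.2]
gripper_width: 0.0348
finger_force: 0.0
clock: 14.78
tcp_pos: [0.4312, 0.42, 0.219]
eef_rot: [0.002, 0.036, 0.999, 0.003]
force: [0.9, -0.6, -0.8]
gripper_width: 0.0271
finger_force: 59.9
[-0.27  0.6  -0.91  1.86  0.57  0.97  0.06]
[0.54303924 0.20406708]
shift [-0.127  -0.2075  0.0184] tooly deg 85.88 turn 1.5599847165066862
```

View pics/t6.png

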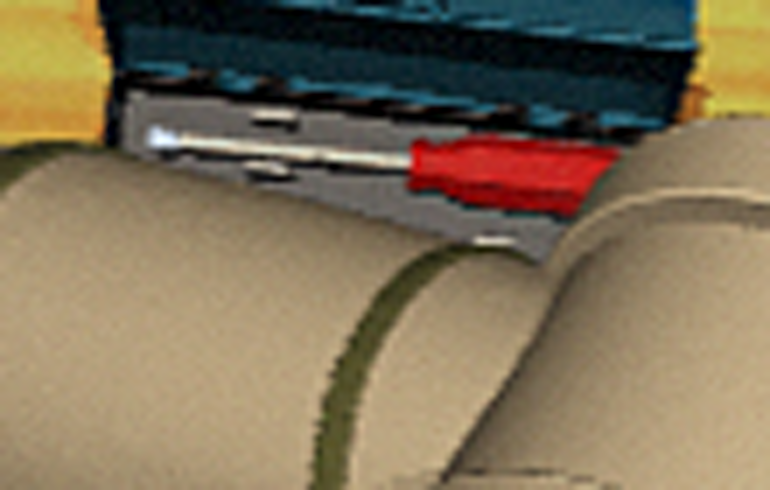

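The driver is gripped (27 mm across the flats). The red shaft line, from (165,138) to (412,160) in the crop, gives a check on the case position.

In the tool's units: -0.0519 m / 0.75 = -0.0692, -0.04 m / 0.75 = -0.0533, 0.1733 rad / 6.2832 = 0.0276.

```bash
python3 - <<'E'
from h import *
from station import manip
f=manip.grab_frame("top")
a,b=[ray(f,220+u/7-.43,195+v/7-.43,.0195) for u,v in((165,138),(412,160))]
d=(b-a)/np.linalg.norm(b-a); print(a,b,"case yaw",np.degrees(np.arctan2(d[0],-d[1]))*-1)
c=np.array([.5506,.1475]); y=np.radians(-3.5); R2=np.array([[np.cos(y),-np.sin(y)],[np.sin(y),np.cos(y)]])
print("in case",R2.T@(a-c),R2.T@(b-c))
E
echo '[[[-0.0424,-0.0692,-0.0533],0,0.02],[[-0.0424,-0.0692,0],0,0.02],[[-0.0424,-0.0692,0],0,0.02],[[-0.0424,-0.0692,0],0,0.02],[[0,0,0],0.0276,0.02],[[0,0,0],0.0276,0.02],[[0,0,0],0.0276,0.02],[[0,0,0],0.0276,0.02],[[0,0,0],0.0276,0.02]]' | python3 steer.py
echo '[[[0,0,0],0.0276,0.02],[[0,0,0],0.0276,0.02],[[0,0,0],0.0276,0.02],[[0,0,0],0.0276,0.02],[[0,0,0],0,0.02],[[0,0,0],0,0.02]]' | python3 steer.py
python3 - <<'E'
from h import *
from station import manip
s=manip.state();go(s,(.543,.204),.1,np.radians(-3.5)); print(s["qpos"].round(2))
f=manip.grab_frame("side");cv2.imwrite("pics/s7.png",f["pixels"][:,:,::-1])
hsv=cv2.cvtColor(np.ascontiguousarray(f["pixels"]),cv2.COLOR_RGB2HSV)
c=rot(f).T@(s["tcp_pos"]-f["origin"]); print("tcp px",c[0]/c[2]*f["fx"]+f["cx"],c[1]/c[2]*f["fy"]+f["cy"])
E
```

```text
[0.58569473 0.24237619] [0.58191763 0.13567649] case yaw 2.0273854196220507
in case [0.02923722 0.0968417 ] [ 0.03198103 -0.00988956]
clock: 16.0
tcp_pos: [0.5376, 0.2089, 0.2467]
eef_rot: [-0.001, 0.455, 0.891, -0.001]
force: [0.8, 0.8, 0.0]
gripper_width: 0.0272
finger_force: 59.9
clock: 16.75
tcp_pos: [0.5379, 0.2094, 0.2478]
eef_rot: [-0.0, 0.727, 0.687, -0.001]
force: [-0.5, -0.8, -1.1]
gripper_width: 0.0273
finger_force: 59.9
shift [-0.005   0.0056  0.1478] tooly deg -3.23 turn 0.004687509484437857
[-0.08  0.44 -0.55  1.89  0.29  0.9  -0.82]
tcp px 247.63186286931693 132.66923002601553
```

In the tool's units: 0.05 m / 0.75 = 0.0667, 0.045 m / 0.75 = 0.06.

```bash
echo '[[[-0.0067,0.0061,0.0533],0,0.02],[[0,0,0.0667],0,0.02],[[0,0,0.06],0,0.02],[[0,0,0],0,0.02],[[0,0,0.04],0,0.02],[[0,0,0.0133],0,0.02],[[0,0,0],0,0.02],[[0,0,0],0,0.02]]' | python3 steer.py
python3 - <<'E'
from h import *
from station import manip
s=manip.state();go(s,(.542,.204),.052,np.radians(-3.2))
E
```

```text
clock: 17.8
tcp_pos: [0.5434, 0.2047, 0.0752]
eef_rot: [0.0, 0.728, 0.685, 0.001]
force: [0.4, -0.3, -0.9]
gripper_width: 0.0277
finger_force: 59.9
shift [-0.0008 -0.0013  0.0232] tooly deg -3.46 turn -0.0045128356257615465
```

In the tool's units: 0.015 m / 0.75 = 0.02, 0.005 m / 0.75 = 0.0067.

```bash
echo '[[[-0.0011,-0.0017,0.02],0,0.02],[[0,0,0.0067],0,0.02],[[0,0,0.004],0,0.02],[[0,0,0],0,0.02],[[0,0,0],0,0.02]]' | python3 steer.py
```

```text
clock: 18.42
tcp_pos: [0.5414, 0.2038, 0.051]
eef_rot: [-0.0, 0.728, 0.685, 0.0]
force: [-0.1, 0.0, -0.9]
gripper_width: 0.0273
finger_force: 59.9
```

In the tool's units: 0.0015 m / 0.75 = 0.002.

```bash
echo '[[[0,0,0.002],0,0.02],[[0,0,0],0,0.02]]' | python3 steer.py; echo '[[[0,0,0.002],0,0.02],[[0,0,0],0,0.02]]' | python3 steer.py
```

```text
clock: 18.68
tcp_pos: [0.5414, 0.2036, 0.0494]
eef_rot: [0.0, 0.728, 0.685, 0.0]
force: [0.6, -0.1, -0.5]
gripper_width: 0.0277
finger_force: 59.9
clock: 18.92
tcp_pos: [0.542, 0.2037, 0.0489]
eef_rot: [0.001, 0.728, 0.685, 0.001]
force: [-2.1, -1.9, 9.2]
gripper_width: 0.0276
finger_force: 59.9
```

Contact comes at 0.049, as predicted, because the body meets the lid's edge. I back off a millimetre and release the driver from there.

In the tool's units: -0.05 m / 0.75 = -0.0667, -0.03 m / 0.75 = -0.04.

```bash
echo '[[[0,0,-0.002],0,0.02],[[0,0,0],0,0.02],[[0,0,0],0,0.05],[[0,0,0],0,0.05],[[0,0,0],0,0.05],[[0,0,0],0,0.05],[[0,0,-0.04],0,0.05],[[0,0,-0.0667],0,0.05],[[0,0,-0.0667],0,0.05],[[0,0,0],0,0.05]]' | python3 steer.py 
python3 - <<'E'
from h import *
from station import manip
f=manip.grab_frame("side");cv2.imwrite("pics/s8.png",cv2.resize(f["pixels"][165:285,215:335,::-1],None,fx=5,fy=5,interpolation=cv2.INTER_CUBIC))
E
```

```text
clock: 20.18
tcp_pos: [0.5431, 0.2046, 0.183]
eef_rot: [0.001, 0.728, 0.685, 0.003]
force: [0.9, 0.0, -0.5]
gripper_width: 0.0499
finger_force: 0.0
```

View pics/s8.png

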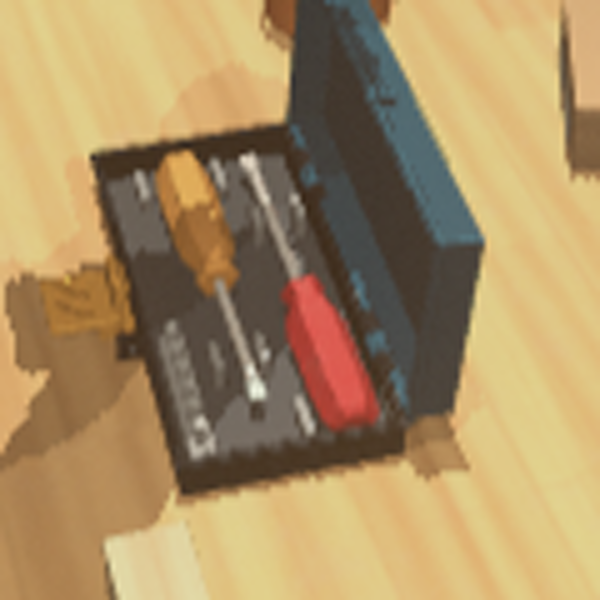

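The driver appears to lie in the cradle: the butt is between the heel blocks at (180,165) and the shaft passes between the gate blocks near (245,350). I check it with numbers and work out the lid move.

```bash
python3 - <<'E'
from h import *
from station import manip
f=manip.grab_frame("side"); s=manip.state()
c=np.array([.550,.1475]); y=np.radians(-3.3); R2=np.array([[np.cos(y),-np.sin(y)],[np.sin(y),np.cos(y)]])
P=lambda u,v,z:(R2.T@(ray(f,215+u/5-.4,165+v/5-.4,z)-c)).round(4)
for n,u,v,z in (("tip",257,390,.018),("junction",220,280,.0195),("handle_top_mid",198,205,.031),("butt top",178,158,.031),("redtip",250,160,.0195),("redj",297,280,.0195),("gateL",215,355,.0265),("gateR",262,350,.0265),("heelL",142,187,.02),("heelR",218,170,.02),("case corner top near",183,495,0),("case back right",403,452,0)): print(n,P(u,v,z))
# lid push: world targets
for cx,z in((.125,.12),(.125,.2)): go(s,c+R2@[cx,0.],z,np.radians(86.5))
E
```

```text
tip [-0.0095 -0.0738]
junction [-0.0099  0.0066]
handle_top_mid [-0.0106  0.0548]
butt top [-0.0128  0.0965]
redtip [0.0278 0.0985]
redj [ 0.0286 -0.0036]
gateL [-0.0256 -0.0534]
gateR [-0.0025 -0.0559]
heelL [-0.0347  0.0903]
heelR [0.0086 0.0939]
case corner top near [-0.0559 -0.1151]
case back right [ 0.0528 -0.1154]
shift [-0.0547  0.137   0.0596] tooly deg -3.49 turn -1.5705819813246418
shift [-0.0547  0.137  -0.0204] tooly deg -3.49 turn -1.5705819813246418
```

All of the driver's points sit at case x of about -10 mm, so it is in the cradle. I now go up and behind the lid, and turn the tool so its narrow side faces the lid.

In the tool's units: -0.05 m / 0.75 = -0.0667, 0.0457 m / 0.75 = 0.0609, -0.1745 rad / 6.2832 = -0.0278.

```bash
echo '[[[0,0,-0.0667],0,0],[[-0.0243,0.0609,0],0,0],[[-0.0243,0.0609,0],0,0],[[-0.0243,0.0609,0],0,0],[[0,0,0],-0.0278,0],[[0,0,0],-0.0278,0],[[0,0,0],-0.0278,0],[[0,0,0],-0.0278,0],[[0,0,0],-0.0278,0]]' | python3 steer.py 25
echo '[[[0,0,0],-0.0278,0],[[0,0,0],-0.0278,0],[[0,0,0],-0.0278,0],[[0,0,0],-0.0278,0],[[0,0,0.0667],0,0],[[0,0,0.04],0,0],[[0,0,0],0,0],[[0,0,0],0,0]]' | python3 steer.py
python3 - <<'E'
from h import *
from station import manip
s=manip.state(); c=np.array([.550,.1475]); y=np.radians(-3.3); R2=np.array([[np.cos(y),-np.sin(y)],[np.sin(y),np.cos(y)]])
print("case xy",R2.T@(s["tcp_pos"][:2]-c),s["qpos"].round(2)); go(s,c+R2@[.125,0],.115,np.radians(86.5))
E
```

```text
clock: 21.4
tcp_pos: [0.6742, 0.1406, 0.227]
eef_rot: [-0.001, 0.368, 0.93, -0.001]
force: [-0.1, -0.1, -0.5]
gripper_width: 0.0008
finger_force: 0.0
clock: 22.4
tcp_pos: [0.6749, 0.1415, 0.1496]
eef_rot: [-0.0, 0.03, 1.0, 0.0]
force: [-0.2, 1.2, 0.3]
gripper_width: 0.0005
finger_force: 0.0
case xy [0.12508821 0.00119663] [ 0.22  0.78 -0.87  1.71  0.69  0.99  0.61]
shift [ 0.0001 -0.0012  0.0346] tooly deg 86.55 turn 0.0008751162698512616
```

In the tool's units: 0.025 m / 0.75 = 0.0333, 0.02 m / 0.75 = 0.0267.

```bash
echo '[[[0,0,0.0333],0,0],[[0,0,0.0133],0,0],[[0.0333,0,0],0,0],[[0.0267,0,0],0,0],[[0.0267,0,-0.0027],0,0],[[0.02,0,0],0,0],[[0.02,0,0.0027],0,0],[[0,0,0],0,0]]' | python3 steer.py
python3 - <<'E'
from h import *
from station import manip
s=manip.state(); c=np.array([.550,.1475]); y=np.radians(-3.3); R2=np.array([[np.cos(y),-np.sin(y)],[np.sin(y),np.cos(y)]])
print("case xy",R2.T@(s["tcp_pos"][:2]-c),s["tcp_pos"][2])
E
```

```text
clock: 23.4
tcp_pos: [0.579, 0.1466, 0.1144]
eef_rot: [-0.0, 0.03, 1.0, -0.0]
force: [1.0, -0.0, 2.1]
gripper_width: 0.0003
finger_force: 1.0
case xy [0.02897938 0.00079531] 0.11436350181430381
```

In the tool's units: 0.015 m / 0.75 = 0.02, 0.01 m / 0.75 = 0.0133.

```bash
echo '[[[0.02,0,0.0093],0,0],[[0.0187,0,0.0107],0,0],[[0.0133,0,0.0133],0,0],[[0.0133,0,0.0133],0,0],[[0.0067,0,0.01],0,0],[[0.0067,0,0.01],0,0],[[0.0053,0,0.0067],0,0],[[0.0053,0,0.0067],0,0],[[0,0,0],0,0]]' | python3 steer.py
python3 - <<'E'
from h import *
from station import manip
s=manip.state(); c=np.array([.550,.1475]); y=np.radians(-3.3); R2=np.array([[np.cos(y),-np.sin(y)],[np.sin(y),np.cos(y)]])
print("case xy",R2.T@(s["tcp_pos"][:2]-c),s["tcp_pos"][2])
E
```

```text
clock: 24.52
tcp_pos: [0.5129, 0.1508, 0.0543]
eef_rot: [-0.0, 0.03, 1.0, -0.0]
force: [0.5, 0.8, 3.9]
gripper_width: 0.0005
finger_force: 1.8
case xy [-0.03721552  0.00111746] 0.054284382942913954
```

In the tool's units: 0.003 m / 0.75 = 0.004, 0.002 m / 0.75 = 0.0027.

```bash
echo '[[[0,0,0.004],0,0],[[0,0,0.004],0,0],[[0,0,0.0027],0,0],[[0,0,0],0,0]]' | python3 steer.py
```

```text
clock: 25.02
tcp_pos: [0.5121, 0.1506, 0.0471]
eef_rot: [-0.0, 0.03, 1.0, -0.001]
force: [-5.5, -1.2, 19.3]
gripper_width: 0.0002
finger_force: 9.5
```

In the tool's units: -0.05 m / 0.75 = -0.0667, 0.001 m / 0.75 = 0.0013.

```bash
echo '[[[0,0,0.0013],0,0],[[0,0,0],0,0],[[0,0,-0.0067],0,0],[[0,0,-0.0267],0,0],[[0,0,-0.0667],0,0],[[0,0,-0.0667],0,0],[[0,0,-0.0667],0,0],[[0,0,0],0,0],[[0,0,0],0,0],[[0,0,0],0,0]]' | python3 steer.py
python3 - <<'E'
from h import *
from station import manip
f=manip.grab_frame("side");cv2.imwrite("pics/s9.png",cv2.resize(f["pixels"][120:300,130:340,::-1],None,fx=3,fy=3,interpolation=cv2.INTER_CUBIC))
E
```

```text
clock: 26.28
tcp_pos: [0.5125, 0.1501, 0.219]
eef_rot: [-0.001, 0.03, 1.0, -0.0]
force: [-0.0, 0.3, -0.6]
gripper_width: 0.0006
finger_force: 0.0
```

View pics/s9.png

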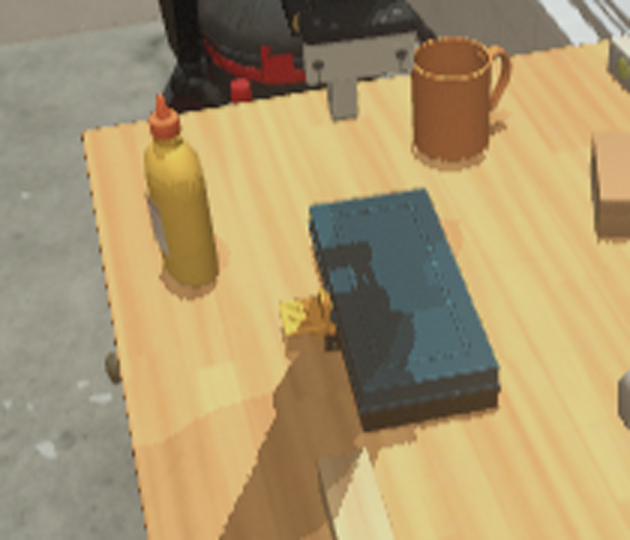

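The lid is shut and held, with the case flat at (405,310). The latch is at rest, the offcut is on the worktop, and the robot is clear.

```bash
python3 -c "
from station import manip
print(manip.job_done())"
```

```text
the job is handed in; nothing more can be done
None
```

I handed the job in at about 26 s (no verdict was returned): the last pictures show the orange screwdriver in its cradle beside the red one, the lid shut with the latch at rest, and the offcut on the worktop; the driver was dropped about 45 mm into the cradle because the gripper's body met the open lid.

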